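# Fetch the feed scoop from behind the tongs

### The job

The steel feed scoop hangs at the back of a crowded pegboard hook, behind the bamboo tongs. Hang the tongs by their eye on the spare hook and slide them back to the rear half of its wire so that they cannot slip off (that hook has been bent up or down, so feel for the wire rather than trust its place); then take the scoop off and stand it mouth down in its steel holder, right down on the floor. Handle the hooks gently, never forcing either of them with more than about 15 N, let nothing drop, and leave everything else where it is.

Things in the scene. Friction and masses are not known exactly. Their poses are not given: they have to be found in the camera images.
- full_hook: Long steel hook in the pegboard's upper row, carrying tongs and scoop. Origin: where the wire's axis leaves the board's front face; -x straight out of the board, z up, y along the board. Wire 6 mm thick, level along -x for 118 mm, then turned up in the last 12 mm: at its end, 130 mm out, the wire's axis is 8 mm and its top 11 mm above the straight part's axis. All hooks spring by 1 mm for about 3.5 N on the end.
- spare_hook: Empty hook of the same make (three hooks 110 mm apart in any order); same origin and axes. It has been bent at its root by an angle not given: it runs straight from the origin in the x-z plane, but its end stands anywhere from 22 mm too low to 22 mm too high. 
- board: The pegboard: painted panel 400 mm wide (y), 12 mm thick, standing on feet, its top 320 mm above the counter; origin on the counter below the middle of its front face; -x straight out of the board. All three long hooks leave it 270 mm above the counter.
- busy_hook: Third hook of the same make, which carries a small steel sieve and is not needed.
- tongs: Bamboo tongs sawn from 10 mm board, 204 mm long, 0.1 kg, hanging in front, about 102 mm out from the board. Origin at the eye's centre; axes as the hook's (x through the eye into the board). Solid head 30 mm wide (y), from 17 mm above to 56 mm below the origin; then two legs spreading to 46 mm, ending 187 mm below the origin.
- tongs_eye (a point): Centre of the tongs' eye, a slot 14 mm wide (y) and 18 mm high (z) with 8 mm of bamboo above it; same axes. Hanging, the top of the eye rests on the wire, so this point is 6 mm below the wire's axis.
- tongs_grip (a point): Place to grip the tongs, in the solid head 24 mm below the eye's centre: 30 mm wide (y), 10 mm thick. Same axes. Fingers from above can straddle the wire.
- scoop: Steel scoop, 186 mm long, 0.16 kg, behind the tongs, about 60 mm out from the board. Origin at the eye's centre; axes as the hook's. Flat handle 28 mm wide (y), 5 mm thick, from 17 mm above to 82 mm below the origin; below it a trough 57 mm wide (y), 38 mm deep (x, centred on the handle), open end (mouth) down, 169 mm below the origin.
- scoop_eye (a point): Centre of the scoop's eye, a slot 14 mm wide and 18 mm high with 8 mm of steel above it; same axes. It hangs on the wire as the tongs do.
- scoop_grip (a point): Place to grip the scoop, in its handle 24 mm below the eye's centre: 28 mm wide (y), 5 mm thick. Same axes.
- scoop_mouth (a point): Centre of the scoop's mouth, its lowest end, 169 mm below the eye's centre; same axes.
- holder: Scoop holder: open steel pocket fixed to the counter, 58 mm (x) by 76 mm (y) inside, walls 3 mm, rim 95 mm high, inner floor 5 mm above its origin, which is at the centre of its underside; z up. The trough fits either way round with its 57 mm width along the holder's y.
- sieve_eye (a point): Eye of the steel sieve (disc 76 mm across, 151 mm long) hanging on the third hook. Leave alone.
- hide: Green plastic half-round reptile hide, 130 x 136 x 72 mm, origin under its centre. Leave alone.
- bowl: Frosted glass bowl, 130 mm across, 52 mm high, origin under its centre. Leave alone.
- tin: Aluminium tin with a lid on it, 105 mm across, 117 mm high, origin under its centre. Leave alone.
- dish: Small terracotta dish, 84 mm across, 22 mm high, on the counter below the hooks, origin under its centre. Leave alone.
- jar: White plastic jar, 64 mm across, 75 mm high, origin under its centre. Leave alone.
- sprayer: Spray bottle, 74 mm across, 203 mm high, origin under its centre. Leave alone.
Not all that is in view belongs to the job. There is more than one size of the tongs; the one meant has the size given above.

How it is judged:
By the outcome, as a careful person would: the job done as asked, in the order asked, and still so for the second after the job is handed in, with the robot touching nothing.
It also fails if it takes over 70 s, if anything falls off the work surface, if the arm or the gripper's body presses on something with over 40 N, if the wrist force passes 120 N, or if a joint passes its speed limit or range.

### The arm

A 6-joint arm with a two-finger parallel gripper is mounted at the origin on the work surface. World frame = base frame: x ahead of the robot, y to its left, z up, the work surface at z = 0. Lengths are in m, angles in rad, forces in N, time in s.
With the tool pointing down it reaches from about 0.35 to 0.925 m from the base axis. Payload 6.4 kg.
Tool frame: the origin (TCP) lies at the very end of the fingers, on their centre line; the grasp point (between the pads) lies 19 mm behind it; z points along the fingers, y is the direction in which the jaws open and shut (so a half turn about z gives the same grasp; the last joint's range is limited). The gripper opens to 94 mm and grips with 3 to 60 N. Pads are 16 mm wide; open, the fingers measure 119 mm over their backs; the gripper's body (75 mm by 177 mm) begins 78 mm behind the grasp point.
Start: joints at [-1.302, 0.245, 1.558, -0, 1.339, -0.174], TCP at [0.279, -0.587, 0.205] pointing down, gripper open.
Joint ranges: [-3.13, 3.13], [-1.02, 2.26], [0.13, 2.54], [-0.95, 4.09], [0.21, 2.88], [-2.74, 2.74]. Speed limits (rad/s): [2.57, 2.57, 3.14, 3.14, 3.14, 3.14].

### API

Orientations are given as [roll, pitch, yaw] about the fixed x, y, z axes, in that order (R = Rz(yaw) Ry(pitch) Rx(roll)).
In Python, from workcell import r, read_camera, get_calibration, ticket gives the robot as it stands. The module is installed in compiled form; this text tells all that it offers.
- The arm moves only by the shell command python3 -m pendant 'ROWS'. ROWS is JSON, a list that holds one entry, the list of rows, each a list of 5 numbers: the shift along the world's x, y, z in m, then the turn about the world's z in degrees, then the opening, from -1 (shut) to 1 (fully open). In form: [[[x, y, z, yaw, jaw], ...]]. A call has 1 to 12 rows; each row is the pose to reach, as a shift and turn from the pose commanded when the call began; what a row does not reach only later rows make up. A row lasts 1/12 s, in which the tool goes at most 41.7 mm and 7.16 degrees, less where a joint would pass 70% of its speed; a pose out of reach is approached as far as the arm can. A call with a gripper value outside its range is refused whole. The fingers move at their own pace and stop on an object; the grip force is fixed at half the most. Time passes only in rows, so rows that repeat a pose let the fingers close. It gives the time, the measured TCP pose, the force and the opening at its end, in the units of the state.
- r.state(): the state, without advancing time (a new reading comes with each control period).
- read_camera(name): name is "scene" or "top" or "wrist"; returns the picture (400x640x3 uint8, red, green, blue); there is no depth.
- get_calibration(name): a dict with "fx", "fy", "cx", "cy" (pixels), "dist_coeffs" ([k1, k2, p1, p2, k3] as OpenCV has them; the pictures are not rectified), "camera_from_world" (4x4, takes a point from world to camera coordinates); the wrist camera has in their place "tool_from_camera" (4x4, takes a point from camera to tool coordinates, whose origin is the TCP and whose axes are the flange's). Camera axes: x right, y down, z forward; pixel columns grow to the right and rows downward; lengths in m; the calibration is good to about 2 mm. A picture is of the moment at which its call begins: read the wrist's pose just before it. get_calibration takes no time and is no camera call.
- ticket.close_job(): hands the job in, once; it reports no verdict.
The state is a dict: "clock": time; "qpos": joint angles; "joint_velocities": joint speeds; "joint_efforts": joint torques, N m; "position": TCP position; "eef_rot": TCP orientation; "contact_force": force on the tool from outside, world axes, zero at the start; "wrist_torque": the same for the moment, N m; "grip_width": opening from 0.0 (shut) to 1.0 (fully open).
Only numpy, scipy, OpenCV 4.12 (cv2) and the standard library are available. Lean on these libraries where they do the work, as an engineer would, in place of code of your own. Each camera call takes 0.05 s, during which the arm holds its last target. There are 200 camera calls.

## Working session

There is one attempt and no reset: what is moved stays moved. The work goes in short steps, Python scripts to look and compute and a shell command to move; the robot and the scene stay as the last step left them, time stands still between calls to the robot, and variables do not carry over. Pictures are saved under pics/ and viewed, about 8 in all and at most 12, crops included, and the job is handed in when it is done.

```bash
mkdir -p pics; python3 - <<'E'
from workcell import r, read_camera, get_calibration
import cv2, numpy as np
print(r.state())
for n in ("scene","top"):
    im=read_camera(n); cv2.imwrite(f"pics/{n}0.png",im[:,:,::-1])
    c=get_calibration(n); print(n,{k:np.round(v,4).tolist() for k,v in c.items()})
print({k:np.round(v,4).tolist() for k,v in get_calibration("wrist").items()})
E
```

```text
{'clock': 0.0, 'qpos': array([-1.30209947e+00,  2.45788669e-01,  1.55897791e+00,  1.03362454e-05,
        1.33867804e+00, -1.74100645e-01]), 'joint_velocities': array([ 0.00134734, -0.00101944, -0.0012531 , -0.00142883,  0.0006336 ,
       -0.00211008]), 'joint_efforts': array([ 1.18377477e-03, -4.15824437e+01, -3.14604878e+01,  6.85617328e-02,
        3.31529137e-02, -1.38710948e-04]), 'position': array([ 0.27835559, -0.58673908,  0.20438101]), 'eef_rot': array([-3.13977042e+00, -3.30704735e-04,  4.42794814e-01]), 'contact_force': array([0.36514998, 0.54384019, 0.47481562]), 'wrist_torque': array([ 0.00025991, -0.00702799, -0.04721496]), 'grip_width': 0.9997925018461657}
scene {'fx': 435.2746, 'fy': 435.2746, 'cx': 319.1116, 'cy': 194.3596, 'dist_coeffs': [-0.0062, 0.0, 0.0, 0.0, 0.0], 'camera_from_world': [[-0.4052, 0.9142, 0.0119, 0.2228], [0.5828, 0.2683, -0.767, -0.176], [-0.7044, -0.3038, -0.6415, 1.6672], [0.0, 0.0, 0.0, 1.0]]}
top {'fx': 477.389, 'fy': 477.389, 'cx': 326.9528, 'cy': 197.9786, 'dist_coeffs': [-0.1099, 0.0, 0.0, 0.0, 0.0], 'camera_from_world': [[0.0048, -1.0, 0.0057, -0.0034], [-0.9898, -0.0056, -0.1425, 0.5558], [0.1425, -0.005, -0.9898, 1.2759], [0.0, 0.0, 0.0, 1.0]]}
{'fx': 297.0795, 'fy': 297.0795, 'cx': 323.5121, 'cy': 192.3067, 'dist_coeffs': [-0.0169, 0.0, 0.0, 0.0, 0.0], 'tool_from_camera': [[0.0004, -0.9699, -0.2434, 0.0712], [1.0, 0.0004, -0.0001, 0.0007], [0.0002, -0.2434, 0.9699, -0.1793], [0.0, 0.0, 0.0, 1.0]]}
```

View pics/scene0.png

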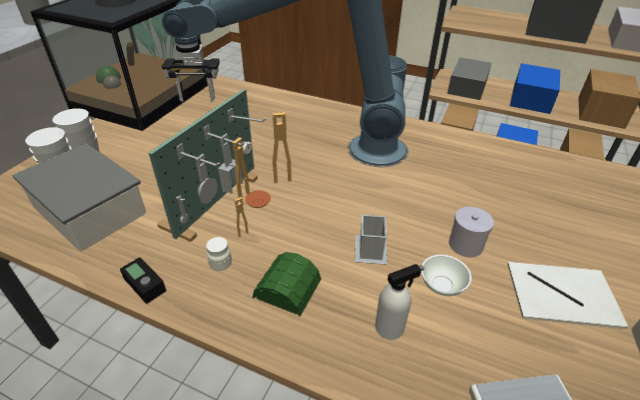

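View pics/top0.png

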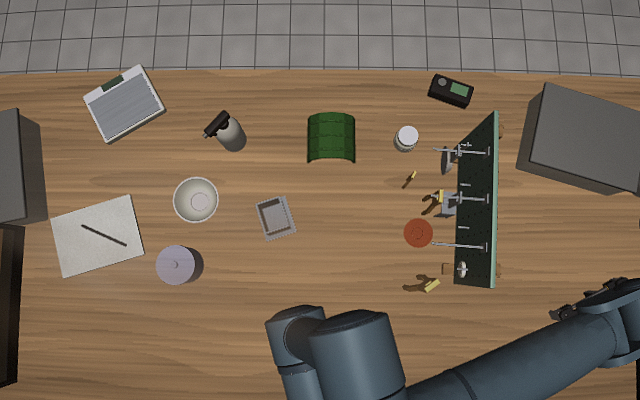

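```bash
python3 - <<'E'
import cv2, numpy as np
a=cv2.imread("pics/scene0.png")[80:250,145:305]; b=cv2.imread("pics/top0.png")[130:300,390:505]
f=lambda m:cv2.resize(m,None,fx=3.4,fy=3.4,interpolation=cv2.INTER_CUBIC)[:578]
m=np.hstack([cv2.resize(a,None,fx=3.0,fy=3.0,interpolation=2),cv2.resize(b,None,fx=2.7,fy=3.0,interpolation=2)])
print(m.shape);cv2.imwrite("pics/crop1.png",m)
E
```

```text
(510, 790, 3)
```

View pics/crop1.png

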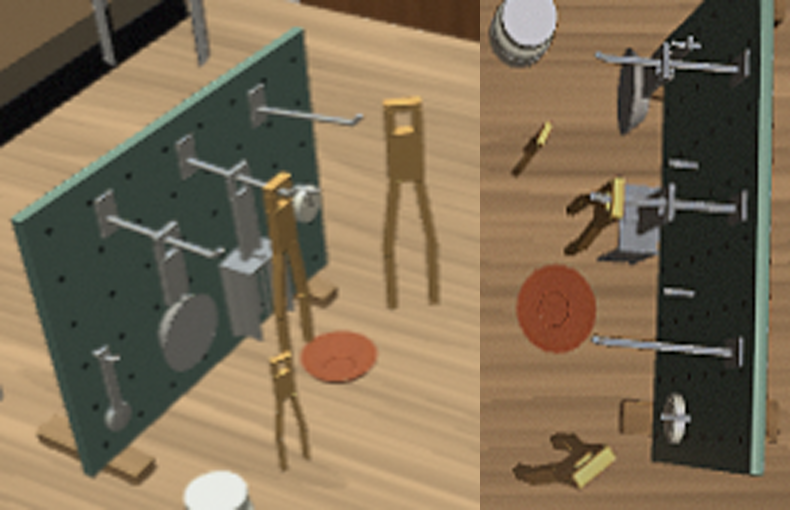

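```bash
cat > h.py <<'E'
import numpy as np, cv2
from workcell import r, read_camera, get_calibration
from scipy.spatial.transform import Rotation as R
def ray(n,uv,pose=None):
    c=get_calibration(n);K=np.array([[c['fx'],0,c['cx']],[0,c['fy'],c['cy']],[0,0,1.]])
    p=cv2.undistortPoints(np.array([[uv]],float),K,np.array(c['dist_coeffs'])).ravel()
    if n=='wrist':
        T=np.eye(4);T[:3,:3]=R.from_euler('xyz',pose[1]).as_matrix();T[:3,3]=pose[0]
        W=T@np.array(c['tool_from_camera'])
    else: W=np.linalg.inv(np.array(c['camera_from_world']))
    d=W[:3,:3]@[p[0],p[1],1]; return W[:3,3],d/np.linalg.norm(d)
def atz(n,uv,z,pose=None):
    o,d=ray(n,uv,pose); return o+d*(z-o[2])/d[2]
def tri(*rs):
    A=sum(np.eye(3)-np.outer(d,d) for o,d in rs);b=sum((np.eye(3)-np.outer(d,d))@o for o,d in rs)
    x=np.linalg.solve(A,b);return x,[float(np.linalg.norm(np.cross(x-o,d))) for o,d in rs]
def proj(n,P,pose=None):
    c=get_calibration(n);K=np.array([[c['fx'],0,c['cx']],[0,c['fy'],c['cy']],[0,0,1.]])
    if n=='wrist':
        T=np.eye(4);T[:3,:3]=R.from_euler('xyz',pose[1]).as_matrix();T[:3,3]=pose[0]
        C=np.linalg.inv(T@np.array(c['tool_from_camera']))
    else: C=np.array(c['camera_from_world'])
    return cv2.projectPoints(np.atleast_2d(P).astype(float),cv2.Rodrigues(C[:3,:3])[0],C[:3,3],K,np.array(c['dist_coeffs']))[0][:,0]
E
python3 - <<'E'
from h import *
np.set_printoptions(precision=4,suppress=True)
S=lambda x,y:(x/3+145,y/3+80); T=lambda x,y:((x-480)/2.7+390,y/3+130)
print('corners',atz('scene',S(14,221),.32),atz('scene',S(303,30),.32), 'top', atz('top',T(755,475),.32))
for k,s,t in [('busy',(106,216),(746,64)),('full',(187,158),(743,207)),('spare',(258,106),(738,350))]:
    print(k,atz('scene',S(*s),.27),atz('top',T(*t),.27),tri(ray('scene',S(*s)),ray('top',T(*t))))
for k,s,t in [('spare end',(359,119),(596,340)),('busy end',(220,252),(598,56)),('tongs top',(279,180),(619,199)),('full end',(300,203),(596,197)),('scoop top',(240,168),(672,200))]:
    print(k,tri(ray('scene',S(*s)),ray('top',T(*t))))
# holder rim corners from full pic
for p in [(255,202),(285,195),(296,232),(266,241)]: print('holder',atz('top',p,.095))
for p in [(363,216),(386,218)]: print('holder sc',atz('scene',p,.095))
E
python3 - <<'E'
import cv2,numpy as np
a=cv2.imread("pics/scene0.png")[205:275,340:400]; b=cv2.imread("pics/top0.png")[185:250,245:305]
cv2.imwrite("pics/holder.png",np.hstack([cv2.resize(a,(390,455),interpolation=2),cv2.resize(b,(390,455),interpolation=2)]))
E
```

```text
corners [ 0.7269 -0.3798  0.32  ] [ 0.3338 -0.3447  0.32  ] top [ 0.3215 -0.3541  0.32  ]
busy [ 0.6343 -0.3709  0.27  ] [ 0.635  -0.3768  0.27  ] (array([ 0.6338, -0.3745,  0.2695]), [0.0025114841497959985, 0.002511484149795778])
full [ 0.5236 -0.3624  0.27  ] [ 0.5224 -0.3687  0.27  ] (array([ 0.5215, -0.367 ,  0.2684]), [0.0023857033417161166, 0.002385703341715895])
spare [ 0.4121 -0.3552  0.27  ] [ 0.413  -0.3601  0.27  ] (array([ 0.412 , -0.3579,  0.27  ]), [0.0022731382051064852, 0.0022731382051064263])
spare end (array([ 0.4195, -0.2342,  0.2889]), [0.0004866641910916873, 0.00048666419109169747])
busy end (array([ 0.6395, -0.2466,  0.2717]), [0.00032557975018502434, 0.0003255797501850787])
tongs top (array([ 0.5267, -0.2592,  0.2755]), [0.0008892812212561571, 0.0008892812212562451])
full end (array([ 0.5294, -0.2407,  0.2579]), [0.0039972633307385095, 0.003997263330738557])
scoop top (array([ 0.5256, -0.3033,  0.2763]), [0.0020066600754310355, 0.002006660075430941])
holder [0.5361 0.1897 0.095 ]
holder [0.5552 0.1106 0.095 ]
holder [0.4575 0.0802 0.095 ]
holder [0.4335 0.1583 0.095 ]
holder sc [0.4837 0.1055 0.095 ]
holder sc [0.4644 0.1674 0.095 ]
```

View pics/holder.png

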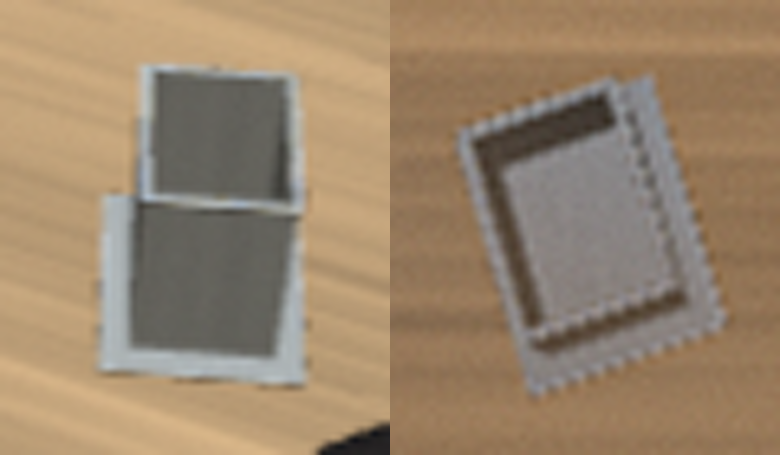

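```bash
python3 - <<'E'
from h import *
np.set_printoptions(precision=4,suppress=True)
S=lambda x,y:(x/3+145,y/3+80); T=lambda x,y:((x-480)/2.7+390,y/3+130)
print('big tongs',tri(ray('scene',S(403,102)),ray('top',T(595,465))))
t=[atz('top',((x-390)/6.5+245,y/7+185),.095) for x,y in [(463,132),(614,80),(688,298),(532,337)]]
s=[atz('scene',(x/6.5+340,y/6.5+205),.095) for x,y in [(145,68),(296,73),(301,210),(137,200)]]
for a in (t,s):
    a=np.array(a); print(a, a.mean(0),[ (np.linalg.norm(a[i]-a[i-1]).round(4), np.degrees(np.arctan2(*(a[i]-a[i-1])[[1,0]])).round(1)) for i in range(4)])
E
```

```text
big tongs (array([ 0.3268, -0.2377,  0.2593]), [0.001057668413787154, 0.0010576684137872554])
[[0.5311 0.1863 0.095 ]
 [0.5513 0.1252 0.095 ]
 [0.4691 0.0939 0.095 ]
 [0.454  0.1565 0.095 ]] [0.5014 0.1405 0.095 ] [(np.float64(0.0826), np.float64(21.1)), (np.float64(0.0643), np.float64(-71.7)), (np.float64(0.088), np.float64(-159.1)), (np.float64(0.0644), np.float64(103.5))]
[[0.4824 0.1029 0.095 ]
 [0.4579 0.164  0.095 ]
 [0.5373 0.1907 0.095 ]
 [0.5601 0.127  0.095 ]] [0.5094 0.1462 0.095 ] [(np.float64(0.0813), np.float64(-162.8)), (np.float64(0.0658), np.float64(111.8)), (np.float64(0.0838), np.float64(18.6)), (np.float64(0.0677), np.float64(-70.3))]
```

```bash
python3 -m pendant '[[[0.02,0.04,0.04,7,1],[0.04,0.08,0.08,14,1],[0.06,0.12,0.12,21,1],[0.08,0.16,0.16,28,1],[0.10,0.20,0.18,35,1],[0.12,0.24,0.18,42,1],[0.14,0.28,0.18,49,1],[0.17,0.32,0.18,56,1],[0.20,0.34,0.18,60.6,1],[0.225,0.34,0.18,60.6,1],[0.25,0.34,0.17,60.6,1],[0.25,0.34,0.17,60.6,1]]]'
```

```text
clock: 1.1
position: [0.5304, -0.2449, 0.3757]
eef_rot: [3.14, 0.0, 1.502]
contact_force: [0.3, 0.0, 0.5]
grip_width: 0.997
```

```bash
python3 - <<'E'
from h import *
s=r.state(); im=read_camera('wrist'); cv2.imwrite('pics/w1.png',im[:,:,::-1])
np.set_printoptions(precision=1,suppress=True)
pose=(s['position'],s['eef_rot'])
for n,P in dict(tgtop=(.5267,-.2592,.281),root=(.5215,-.3645,.27),sroot=(.412,-.3565,.27)).items(): print(n,proj('wrist',P,pose))
E
```

```text
tgtop [[319.5 208.3]]
root [[321.7 297.9]]
sroot [[221.  297.4]]
```

View pics/w1.png

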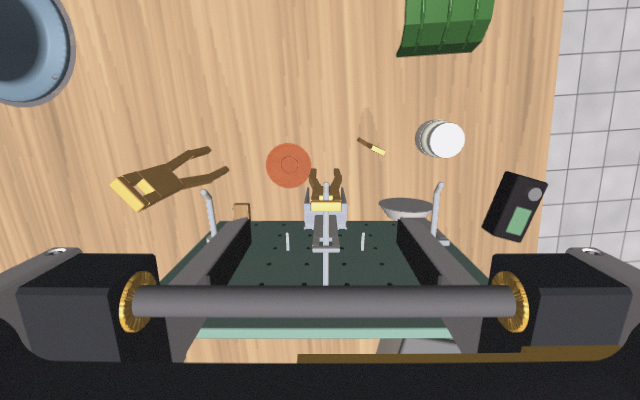

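```bash
python3 - <<'E'
from h import *
import cv2
s=r.state();pose=(s['position'],s['eef_rot'])
np.set_printoptions(precision=4,suppress=True)
for n,uv,z in [('tongs top',(325.5,206),.281),('tip',(325.3,184),.281),('rootish',(325.8,280),.27),('scoop top',(326,248),.281),('spare tip',(205,192),.288),('spare wire',(213,238),.275),('busy tip',(438.5,184),.281),('busy wire',(434,236),.27)]: print(n,atz('wrist',uv,z,pose))
im=cv2.imread('pics/w1.png');
cv2.imwrite('pics/w1c.png',np.hstack([cv2.resize(im[170:270,190:250],None,fx=5.5,fy=5.5,interpolation=2),cv2.resize(im[170:270,295:355],None,fx=5.5,fy=5.5,interpolation=2)]))
E
```

```text
tongs top [ 0.5354 -0.2543  0.281 ]
tip [ 0.5366 -0.2328  0.281 ]
rootish [ 0.5304 -0.3393  0.27  ]
scoop top [ 0.5331 -0.2976  0.281 ]
spare tip [ 0.4254 -0.2316  0.288 ]
spare wire [ 0.4203 -0.2822  0.275 ]
busy tip [ 0.6428 -0.2397  0.281 ]
busy wire [ 0.644  -0.2968  0.27  ]
```

View pics/w1c.png

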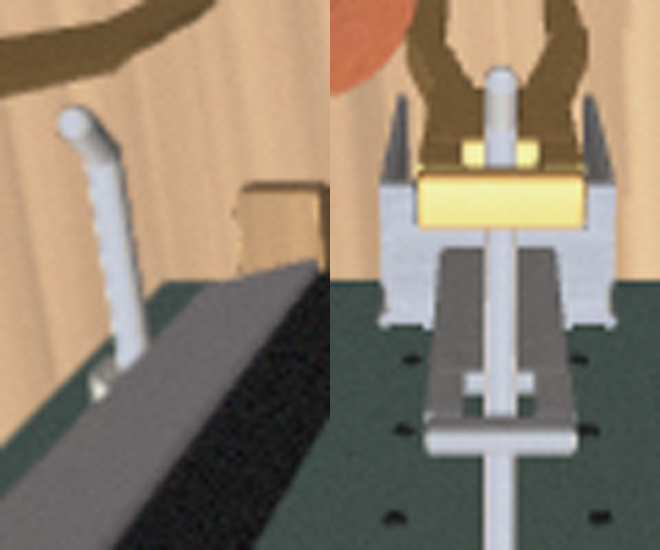

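```bash
python3 - <<'E'
from h import *
s=r.state();pose=(s['position'],s['eef_rot']);print(s['position'],s['eef_rot'],s['clock'])
Rm=R.from_euler('xyz',pose[1]).as_matrix()
for uv,z in [((325.7,206.5),.281),((325.9,283),.27),((325.9,215),.27),((205,192),.288)]:
    p=atz('wrist',uv,z,pose);print(p,'tool',Rm.T@(p-pose[0]))
E
```

```text
[ 0.53310002 -0.24284886  0.37388892] [ 3.14082434e+00 -2.96609590e-03  1.50562598e+00] 1.15
[ 0.53554105 -0.25479327  0.281     ] tool [-0.01203555  0.00314237  0.09285607]
[ 0.53028877 -0.34290491  0.27      ] tool [-0.10033444  0.00363119  0.1035946 ]
[ 0.53506629 -0.26695956  0.27      ] tool [-0.02423951  0.00345251  0.10382016]
[ 0.42543109 -0.23157347  0.288     ] tool [ 0.00398482 -0.10824063  0.08581798]
```

```bash
python3 -m pendant '[[[0.0023,-0.0122,-0.02,0,1],[0.0023,-0.0122,-0.05,0,1],[0.0023,-0.0122,-0.08,0,1],[0.0023,-0.0122,-0.105,0,1],[0.0023,-0.0122,-0.125,0,1],[0.0023,-0.0122,-0.14,0,1],[0.0023,-0.0122,-0.153,0,1],[0.0023,-0.0122,-0.153,0,0.3],[0.0023,-0.0122,-0.153,0,0.0],[0.0023,-0.0122,-0.153,0,0.0]]]'
python3 - <<'E'
from h import *
im=read_camera('wrist'); cv2.imwrite('pics/w2.png',im[:,:,::-1])
print(r.state()['contact_force'])
E
```

```text
clock: 1.98
position: [0.5313, -0.2599, 0.2237]
eef_rot: [3.14, 0.001, 1.5]
contact_force: [-0.5, -0.3, 0.7]
grip_width: 0.825
[ 0.1964394   0.35317861 -0.31671873]
```

View pics/w2.png

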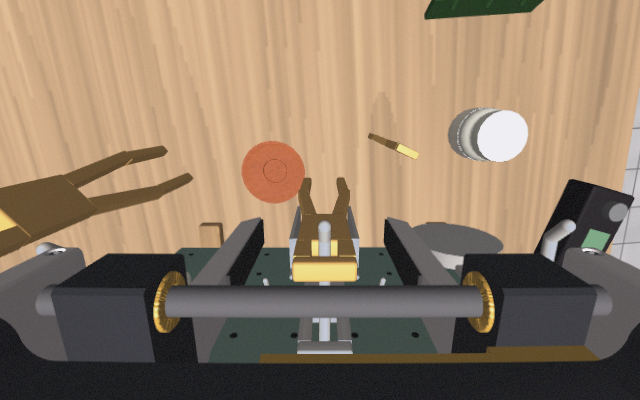

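```bash
python3 - <<'E'
from h import *
c=get_calibration('wrist');T=np.array(c['tool_from_camera'])
for row in (258,281):
  for d in (.13,.139): print(row,d,(T@[d*(325-c['cx'])/c['fx'],d*(row-c['cy'])/c['fy'],d,1])[:3])
E
```

```text
258 0.13 [ 0.010748    0.00162535 -0.06019029]
258 0.139 [ 0.00662603  0.00167565 -0.05194592]
281 0.13 [ 0.00098636  0.00162778 -0.06264129]
281 0.139 [-0.00381142  0.00167825 -0.05456661]
```

```bash
python3 -m pendant '[[[0,0,0,0,-0.2],[0,0,0,0,-0.4],[0,0,0,0,-0.6],[0,0,0,0,-0.8],[0,0,0,0,-1],[0,0,0,0,-1],[0,0,0,0,-1]]]'
```

```text
clock: 2.62
position: [0.5308, -0.2595, 0.2225]
eef_rot: [3.142, -0.0, 1.5]
contact_force: [-0.0, -0.2, 0.5]
grip_width: 0.317
```

```bash
python3 -m pendant '[[[0,0,0.003,0,-1],[0,0,0.006,0,-1],[0,0,0.006,0,-1]]]'
```

```text
clock: 2.87
position: [0.531, -0.2597, 0.2291]
eef_rot: [3.141, 0.0, 1.5]
contact_force: [-0.0, 0.0, -0.6]
grip_width: 0.313
```

```bash
python3 -m pendant '[[[0.0003,0.005,0,0,-1],[0.0007,0.010,0.0005,0,-1],[0.0011,0.016,0.0017,0,-1],[0.0013,0.020,0.0034,0,-1],[0.0015,0.023,0.0047,0,-1],[0.0018,0.028,0.006,0,-1],[0.0018,0.028,0.006,0,-1]]]'
```

```text
clock: 3.45
position: [0.5329, -0.2307, 0.2349]
eef_rot: [3.141, -0.0, 1.501]
contact_force: [0.1, 0.2, -0.9]
grip_width: 0.321
```

```bash
python3 -m pendant '[[[0.002,0.025,0.002,0,-1],[0.001,0.05,0.03,0,-1],[-0.01,0.05,0.06,0,-1],[-0.03,0.04,0.09,0,-1],[-0.043,0.02,0.10,0,-1],[-0.043,0.02,0.10,0,-1],[-0.043,0.02,0.10,0,-1]]]'
python3 - <<'E'
from h import *
s=[r.state() for _ in range(1)][0]
im=read_camera('wrist'); cv2.imwrite('pics/w3.png',im[:,:,::-1])
sc=read_camera('scene'); cv2.imwrite('pics/s3.png',sc[:,:,::-1])
tp=read_camera('top'); cv2.imwrite('pics/t3.png',tp[:,:,::-1])
print(s['position'],s['eef_rot'],r.state()['position'],s['contact_force'])
a=cv2.resize(im[150:330,130:430,::-1],None,fx=2,fy=2,interpolation=2)
b=cv2.resize(sc[80:180,170:300,::-1],None,fx=3,fy=3,interpolation=2)
c=np.zeros((a.shape[0]+b.shape[0]-160+0,600,3),np.uint8)
m=np.zeros((360,790,3),np.uint8)
m=np.zeros((600,790,3),np.uint8);m[:360,:600]=a;m[:0]=0
b=cv2.resize(sc[95:155,170:300,::-1],None,fx=4,fy=4,interpolation=2);m[360:600,:520]=b
cv2.imwrite('pics/m3.png',m)
E
```

```text
clock: 4.03
position: [0.4896, -0.2121, 0.3353]
eef_rot: [3.14, 0.001, 1.499]
contact_force: [-0.5, 0.9, -2.0]
grip_width: 0.317
[ 0.48956577 -0.21210664  0.33526694] [3.13987235e+00 7.09872889e-04 1.49875504e+00] [ 0.48947672 -0.21082413  0.33289543] [-0.46185993  0.93789972 -1.95595475]
```

View pics/m3.png

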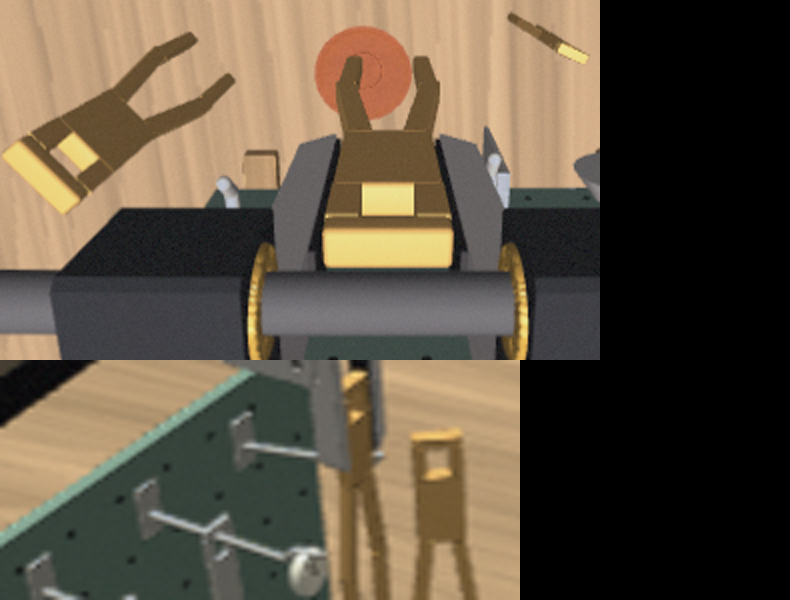

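```bash
cat > fit.py <<'E'
from h import *
from scipy.optimize import least_squares
w1=(np.array([.5322,-.2437,.3748]),np.array([3.1408,-.0005,1.502])); w3=(np.array([.4895,-.2115,.334]),np.array([3.1405,.0005,1.500]))
S=lambda x,y:(x/3+145,y/3+80); T=lambda x,y:((x-480)/2.7+390,y/3+130)
obs=[('wrist',w1,[('f',1,(325.7,184.2)),('s',1,(203.4,191.8)),('b',1,(438.5,184)),]),
 ('wrist',w3,[('f',1,(377,229)),('s',1,(242,241.5))]),
 ('scene',None,[('s',1,S(359,119)),('b',1,S(220,252)),('s',0,S(258,106)),('f',0,S(187,158)),('b',0,S(106,216))]),
 ('top',None,[('s',1,T(596,340)),('b',1,T(598,56)),('s',0,T(738,350)),('f',0,T(743,207)),('b',0,T(746,64))])]
def pts(p):
    x,y,yaw,a=p[:4];u=np.array([np.cos(yaw),np.sin(yaw),0]);v=np.array([np.sin(yaw),-np.cos(yaw),0]);z=np.array([0,0,1.])
    O=np.array([x,y,.27]);d={}
    for k,o,b in (('f',0,0),('s',-.11,a),('b',.11,0)):
        d[k,0]=O+o*v+.002*u; d[k,1]=O+o*v+(.130*np.cos(b)-.008*np.sin(b))*u+(.130*np.sin(b)+.008*np.cos(b))*z
    return d
def res(p):
    d=pts(p);e=[]
    for i,(n,po,L) in enumerate(obs):
        t=p[4+3*i:7+3*i]
        for k,j,uv in L: e+=list((proj(n,d[k,j]+t,po)[0]-uv))
        e+=list(t/.003)
    return np.array(e)
if __name__=='__main__':
    s=least_squares(res,np.r_[.522,-.366,1.502,.05,np.zeros(12)])
    C=np.linalg.inv(s.jac.T@s.jac);np.set_printoptions(precision=4,suppress=True)
    print(s.x[:4],np.sqrt(np.diag(C))[:4],'tip rise mm',130*np.sin(s.x[3]));print(s.x[4:].reshape(-1,3));print(np.round(s.fun,1));print(pts(s.x))
E
python3 fit.py
```

```text
[ 0.5249 -0.3663  1.5064  0.1349] [0.0017 0.0017 0.0056 0.0134] tip rise mm 17.487070474870094
[[ 0.0018  0.0009 -0.0021]
 [ 0.001   0.0004 -0.0006]
 [-0.0002  0.0011 -0.0008]
 [-0.0027 -0.0024  0.001 ]]
[-0.9  0.3  0.1 -0.2  0.6  0.   0.6  0.3 -0.7  0.1  0.5 -0.1 -0.4  0.3
  0.1 -0.2  0.2 -0.9  0.4 -0.6 -0.8  0.6 -0.5  0.4  0.2  0.4 -0.1  0.4
 -0.3  0.5 -0.6  0.6 -1.2 -0.   0.2 -0.7 -0.1 -1.   1.1 -0.9 -0.8  0.3]
{('f', 0): array([ 0.525 , -0.3643,  0.27  ]), ('f', 1): array([ 0.5333, -0.2366,  0.278 ]), ('s', 0): array([ 0.4153, -0.3572,  0.27  ]), ('s', 1): array([ 0.4233, -0.2317,  0.2954]), ('b', 0): array([ 0.6348, -0.3714,  0.27  ]), ('b', 1): array([ 0.643 , -0.2436,  0.278 ])}
```

```bash
python3 -m pendant '[[[0,0.02,0,0,-1],[-0.03,0.03,-0.01,0,-1],[-0.055,0.03,-0.03,0,-1],[-0.065,0.025,-0.06,0,-1],[-0.065,0.015,-0.08,0,-1],[-0.065,0.0065,-0.0806,0,-1],[-0.065,0.0065,-0.0806,0,-1],[-0.065,0.0065,-0.0806,0,-1]]]'
python3 - <<'E'
from h import *
im=read_camera('wrist'); sc=read_camera('scene')
a=cv2.resize(im[170:330,200:450,::-1],None,fx=3,fy=3,interpolation=2)
cv2.imwrite('pics/m4.png',a)
print(r.state()['position'],r.state()['contact_force'])
E
```

```text
clock: 4.85
position: [0.4253, -0.2053, 0.2547]
eef_rot: [3.141, -0.0, 1.5]
contact_force: [0.7, 0.4, -1.2]
grip_width: 0.316
[ 0.42564905 -0.20530452  0.25543919] [ 0.08540156  0.29805532 -0.23397961]
```

View pics/m4.png

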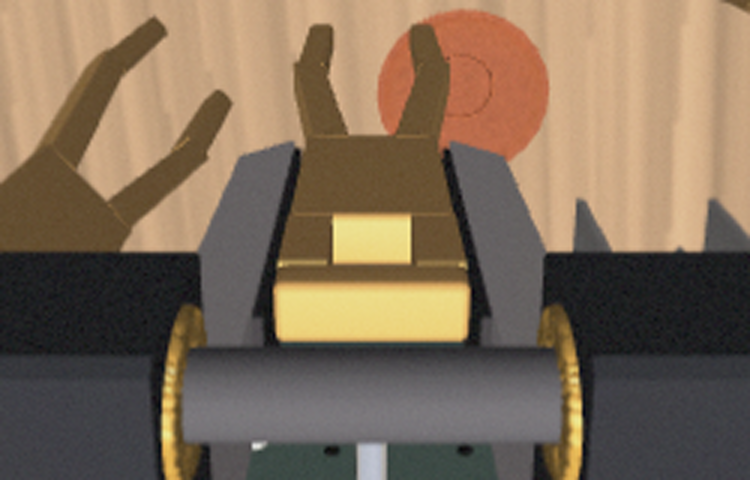

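```bash
python3 -m pendant '[[[-0.0006,-0.010,0,0,-1],[-0.0012,-0.018,0,0,-1],[-0.0014,-0.022,0,0,-1],[-0.0015,-0.0235,0,0,-1],[-0.0016,-0.025,0,0,-1],[-0.0016,-0.025,0,0,-1]]]'
```

```text
clock: 5.45
position: [0.423, -0.2303, 0.2539]
eef_rot: [-3.142, -0.0, 1.5]
contact_force: [1.0, -0.2, -1.1]
grip_width: 0.317
```

```bash
python3 -m pendant '[[[-0.0001,-0.0015,0,0,-1],[-0.0002,-0.003,0,0,-1],[-0.0002,-0.003,-0.001,0,-1],[-0.0002,-0.003,-0.002,0,-1],[-0.0002,-0.003,-0.003,0,-1],[-0.0002,-0.003,-0.003,0,-1]]]'
```

```text
clock: 5.95
position: [0.4227, -0.2328, 0.2505]
eef_rot: [-3.141, -0.0, 1.501]
contact_force: [-0.2, 0.5, -1.2]
grip_width: 0.319
```

```bash
python3 -m pendant '[[[0,0,-0.001,0,-1],[0,0,-0.002,0,-1],[0,0,-0.003,0,-1],[0,0,-0.003,0,-1]]]'
```

```text
clock: 6.28
position: [0.423, -0.233, 0.2482]
eef_rot: [3.141, 0.0, 1.501]
contact_force: [-0.1, 0.8, 1.7]
grip_width: 0.315
```

```bash
python3 -m pendant '[[[0,0,-0.0007,0,-1],[0,0,-0.0014,0,-1],[0,0,-0.0014,0,-1]]]'
```

```text
clock: 6.53
position: [0.4232, -0.233, 0.2472]
eef_rot: [3.141, 0.0, 1.501]
contact_force: [0.1, 3.2, 4.4]
grip_width: 0.319
```

```bash
python3 -m pendant '[[[0,0,0.005,0,-1],[-0.0002,-0.0025,0.0041,0,-1],[-0.0003,-0.005,0.0032,0,-1],[-0.0004,-0.0065,0.0025,0,-1],[-0.0004,-0.0065,0.0025,0,-1]]]'
```

```text
clock: 6.95
position: [0.422, -0.2398, 0.2482]
eef_rot: [-3.14, -0.0, 1.5]
contact_force: [-0.6, -1.0, -1.3]
grip_width: 0.318
```

```bash
python3 -m pendant '[[[-0.0001,-0.0015,-0.0006,0,-1],[-0.0002,-0.0035,-0.0017,0,-1],[-0.0004,-0.0055,-0.003,0,-1],[-0.0005,-0.0085,-0.0047,0,-1],[-0.0005,-0.0085,-0.0047,0,-1]]]'
```

```text
clock: 7.37
position: [0.4217, -0.2483, 0.2438]
eef_rot: [-3.141, -0.0, 1.5]
contact_force: [0.3, 0.1, -1.6]
grip_width: 0.32
```

```bash
python3 -m pendant '[[[-0.0006,-0.010,-0.0014,0,-1],[-0.0013,-0.020,-0.0028,0,-1],[-0.0019,-0.030,-0.0042,0,-1],[-0.0026,-0.040,-0.0056,0,-1],[-0.0032,-0.050,-0.007,0,-1],[-0.0037,-0.058,-0.0082,0,-1],[-0.004,-0.062,-0.0088,0,-1],[-0.004,-0.062,-0.0088,0,-1]]]'
```

```text
clock: 8.03
position: [0.4177, -0.3109, 0.2351]
eef_rot: [-3.141, -0.0, 1.499]
contact_force: [-0.6, -0.4, -1.7]
grip_width: 0.32
```

```bash
python3 -m pendant '[[[0,0,-0.002,0,-1],[0,0,-0.004,0,-1],[0,0,-0.005,0,-1],[0,0,-0.005,0,-1]]]'
```

```text
clock: 8.37
position: [0.418, -0.3096, 0.2304]
eef_rot: [3.142, -0.0, 1.501]
contact_force: [0.2, 0.2, -1.2]
grip_width: 0.32
```

```bash
python3 -m pendant '[[[0,0,-0.0005,0,-1],[0,0,-0.001,0,-1],[0,0,-0.001,0,-1]]]'
```

```text
clock: 8.62
position: [0.4181, -0.3098, 0.23]
eef_rot: [3.141, 0.0, 1.501]
contact_force: [-0.8, 1.4, 1.9]
grip_width: 0.318
```

```bash
python3 -m pendant '[[[0,0,-0.0005,0,-1],[0,0,-0.0005,0,-1]]]'
```

```text
clock: 8.78
position: [0.4182, -0.31, 0.2297]
eef_rot: [3.141, 0.0, 1.501]
contact_force: [-1.1, 2.2, 3.8]
grip_width: 0.317
```

```bash
python3 -m pendant '[[[0,0,0.0006,0,-1],[0,0,0.0006,0,-0.6],[0,0,0.0006,0,-0.3],[0,0,0.0006,0,0],[0,0,0.0006,0,0],[0,0,0.0006,0,0]]]'
```

```text
clock: 9.28
position: [0.4177, -0.31, 0.2291]
eef_rot: [-3.141, -0.0, 1.5]
contact_force: [0.4, 0.4, -0.6]
grip_width: 0.489
```

```bash
python3 -m pendant '[[[0,0,0.01,0,0],[0,0,0.03,0,0],[0,0,0.06,0,0],[0,0,0.1,0,0],[0.0,0.0,0.13,0,0],[0.03,0.01,0.15,0,0.2],[0.06,0.03,0.15,0,0.4],[0.09,0.03,0.15,0,0.4],[0.11,0.03,0.15,0,0.4],[0.11,0.03,0.15,0,0.4],[0.11,0.03,0.15,0,0.4]]]'
python3 - <<'E'
from h import *
s=r.state();im=read_camera('wrist'); sc=read_camera('scene');print(s['position'],s['eef_rot'])
m=np.zeros((560,790,3),np.uint8)
m[:300,:600]=cv2.resize(im[130:330,130:530,::-1],(600,300),interpolation=2)
m[300:540,:480]=cv2.resize(sc[90:210,170:330,::-1][:, :],(480,360),interpolation=2)[:240]
cv2.imwrite('pics/m5.png',m);cv2.imwrite('pics/w5.png',im[:,:,::-1])
E
```

```text
clock: 10.2
position: [0.5282, -0.2798, 0.3795]
eef_rot: [-3.141, -0.0, 1.502]
contact_force: [0.3, 0.2, -0.7]
grip_width: 0.704
[ 0.52822508 -0.27980984  0.37952563] [-3.14079615e+00 -2.09617687e-04  1.50155176e+00]
```

View pics/m5.png

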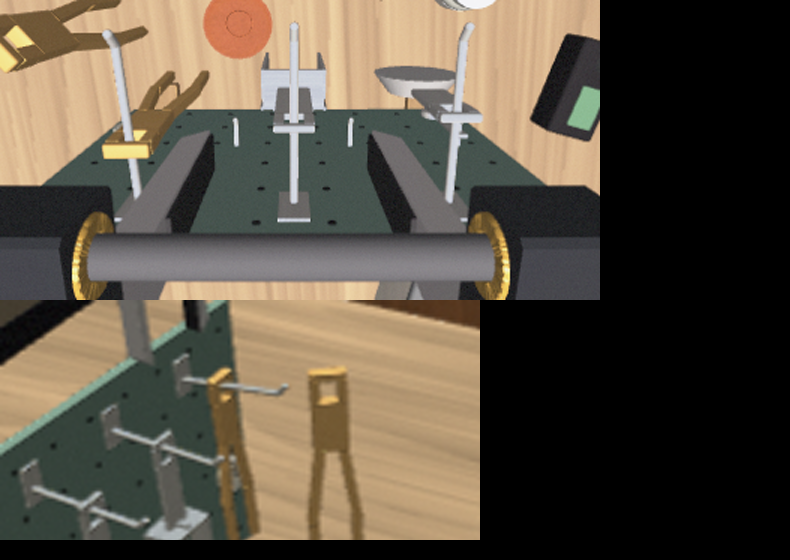

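```bash
python3 - <<'E'
from h import *
s=r.state();pose=(s['position'],s['eef_rot']);Rm=R.from_euler('xyz',pose[1]).as_matrix()
for uv in [(326,213.5),(326,216.5),]:
    p=atz('wrist',uv,.281,pose);print(p,'tool',Rm.T@(p-pose[0]))
p=atz('wrist',(326.2,270),.27,pose);print('root',p,'tool',Rm.T@(p-pose[0]))
E
python3 - <<'E'
import cv2,sys
sys.path.insert(0,'.')
im=cv2.imread('pics/w5.png')[180:240,290:360]
g=cv2.cvtColor(im,cv2.COLOR_BGR2GRAY)
print(g[15:50,24].tolist(), g[15:50,48].tolist()); print(g[33,10:62].tolist())
E
```

```text
[ 0.52930756 -0.30143819  0.281     ] tool [-0.02103341  0.00350355  0.0988782 ]
[ 0.52909538 -0.30453603  0.281     ] tool [-0.0241385   0.00351109  0.09887884]
root [ 0.52500807 -0.36873888  0.27      ] tool [-0.08846737  0.00397807  0.10989207]
[134, 128, 110, 108, 108, 108, 110, 110, 106, 108, 98, 110, 110, 105, 110, 107, 112, 127, 135, 194, 209, 212, 204, 159, 79, 79, 79, 80, 77, 79, 78, 76, 79, 77, 76] [207, 207, 206, 210, 215, 208, 170, 149, 148, 113, 75, 105, 107, 107, 109, 109, 112, 129, 134, 200, 215, 213, 208, 159, 77, 76, 80, 80, 81, 82, 80, 76, 80, 77, 77]
[75, 75, 76, 78, 80, 77, 76, 77, 76, 71, 70, 74, 111, 132, 135, 134, 133, 133, 133, 133, 133, 136, 134, 137, 136, 135, 137, 135, 136, 135, 137, 137, 134, 134, 137, 135, 136, 136, 134, 125, 75, 70, 76, 77, 80, 76, 73, 79, 81, 76, 78, 81]
```

```bash
python3 -m pendant '[[[0.0017,-0.0238,-0.02,0,0.3],[0.0017,-0.0238,-0.05,0,0.3],[0.0017,-0.0238,-0.08,0,0.3],[0.0017,-0.0238,-0.105,0,0.3],[0.0017,-0.0238,-0.13,0,0.2],[0.0017,-0.0238,-0.145,0,0.2],[0.0017,-0.0238,-0.157,0,0.1],[0.0017,-0.0238,-0.157,0,-0.1],[0.0017,-0.0238,-0.157,0,-0.3],[0.0017,-0.0238,-0.157,0,-0.3]]]'
```

```text
clock: 11.13
position: [0.53, -0.3045, 0.2244]
eef_rot: [3.139, 0.002, 1.5]
contact_force: [0.7, -0.3, 1.4]
grip_width: 0.373
```

```bash
python3 -m pendant '[[[0,0,0,0,-0.5],[0,0,0,0,-0.7],[0,0,0,0,-1],[0,0,0,0,-1],[0,0,0,0,-1]]]'
```

```text
clock: 11.55
position: [0.53, -0.3044, 0.2239]
eef_rot: [3.14, 0.002, 1.5]
contact_force: [-2.0, -0.6, 5.3]
grip_width: 0.293
```

```bash
python3 -m pendant '[[[0,0,0.002,0,-1],[0,0,0.002,0,-1],[0,0,0.002,0,-1]]]'
```

```text
clock: 11.8
position: [0.5297, -0.3037, 0.2243]
eef_rot: [3.141, -0.0, 1.5]
contact_force: [0.9, -0.7, 2.2]
grip_width: 0.293
```

```bash
python3 -m pendant '[[[0,0,0.002,0,-1],[0,0,0.004,0,-1],[0,0,0.004,0,-1]]]'
```

```text
clock: 12.05
position: [0.5295, -0.3036, 0.2283]
eef_rot: [-3.141, -0.001, 1.501]
contact_force: [0.7, 1.7, -2.4]
grip_width: 0.298
```

```bash
python3 -m pendant '[[[0,0,0.001,0,-1],[0,0,0.0015,0,-1],[0,0,0.0015,0,-1],[0,0,0.0015,0,-1]]]'
```

```text
clock: 12.38
position: [0.5296, -0.3038, 0.2299]
eef_rot: [-3.141, -0.0, 1.501]
contact_force: [0.4, 0.2, -2.4]
grip_width: 0.295
```

```bash
python3 -m pendant '[[[0.0004,0.006,0,0,-1],[0.001,0.015,0,0,-1],[0.0017,0.025,0,0,-1],[0.0024,0.036,0,0,-1],[0.0028,0.043,0,0,-1],[0.003,0.046,0,0,-1],[0.003,0.046,0,0,-1]]]'
```

```text
clock: 12.97
position: [0.5328, -0.2567, 0.2301]
eef_rot: [3.141, 0.0, 1.502]
contact_force: [-1.0, -0.3, -0.7]
grip_width: 0.298
```

```bash
python3 -m pendant '[[[0.0003,0.005,0,0,-1],[0.0006,0.009,0.001,0,-1],[0.0008,0.0115,0.002,0,-1],[0.0009,0.014,0.0035,0,-1],[0.0011,0.016,0.0047,0,-1],[0.0011,0.016,0.0047,0,-1]]]'
```

```text
clock: 13.47
position: [0.5339, -0.2417, 0.2352]
eef_rot: [3.141, 0.0, 1.501]
contact_force: [-0.0, -0.2, -0.9]
grip_width: 0.3
```

```bash
python3 -m pendant '[[[0.0001,0.002,0.001,0,-1],[0.0003,0.005,0.002,0,-1],[0.0006,0.010,0.0022,0,-1],[0.001,0.016,0.0022,0,-1],[0.0016,0.024,0.0022,0,-1],[0.002,0.032,0.0022,0,-1]]]'
```

```text
clock: 13.97
position: [0.5357, -0.2089, 0.2369]
eef_rot: [-3.141, -0.0, 1.5]
contact_force: [-0.4, -0.2, -1.7]
grip_width: 0.296
```

```bash
python3 -m pendant '[[[0,0.02,0.015,0,-1],[0,0.055,0.035,3,-1],[-0.004,0.09,0.055,6,-1],[-0.008,0.13,0.065,9,-1],[-0.012,0.17,0.065,12,-1],[-0.016,0.21,0.065,15,-1],[-0.02,0.25,0.065,18,-1],[-0.024,0.29,0.065,21,-1],[-0.028,0.325,0.065,23,-1],[-0.028,0.345,0.065,23,-1],[-0.028,0.353,0.065,23,-1],[-0.028,0.353,0.065,23,-1]]]'
python3 - <<'E'
from h import *
python=None
import time
s=r.state();im=read_camera('wrist');print(s['position'],s['eef_rot'],s['contact_force'],s['grip_width'])
sc=read_camera('scene');tp=read_camera('top')
cv2.imwrite('pics/w6.png',im[:,:,::-1])
m=np.zeros((600,800,3),np.uint8)
m[:400,:640]=im[:,:,::-1]
m[400:600,:250]=cv2.resize(sc[180:280,330:455,::-1],(250,200),interpolation=2)
m[400:600,260:510]=cv2.resize(tp[150:250,230:355,::-1],(250,200),interpolation=2)
cv2.imwrite('pics/m6.png',m)
E
```

```text
clock: 14.97
position: [0.5072, 0.1449, 0.3019]
eef_rot: [-3.141, -0.0, 1.905]
contact_force: [1.1, -1.2, -2.1]
grip_width: 0.296
[0.50717192 0.14491917 0.30188556] [-3.14147115e+00 -7.05059149e-05  1.90499091e+00] [ 1.11026845 -1.15162993 -2.14517959] 0.29645304156383046
```

View pics/m6.png

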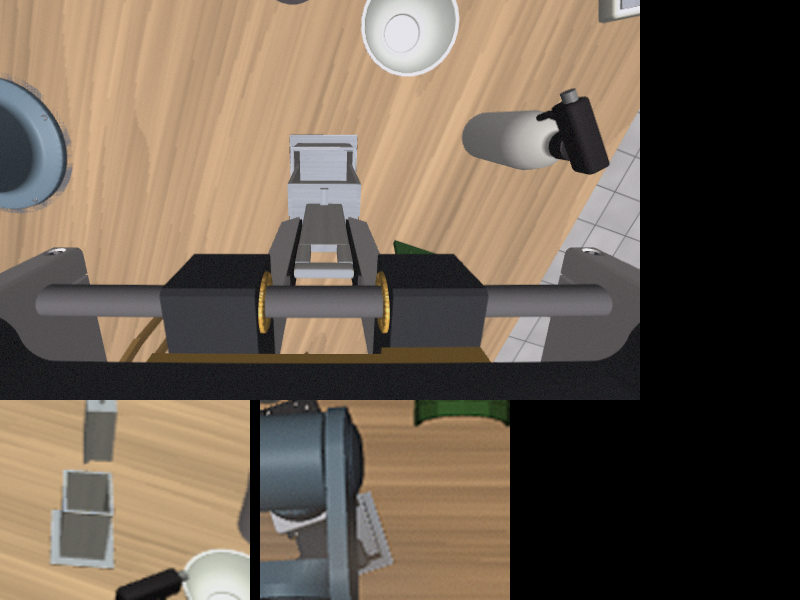

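```bash
python3 - <<'E'
from h import *
pose=(np.array([.5071,.1447,.3017]),np.array([3.1415,0,1.905]))
u=np.array([np.cos(1.905),np.sin(1.905),0]);v=np.array([u[1],-u[0],0])
for c in [(.507,.144)]:
  for z in (.095,):
    for a,b in ((.032,.041),(.032,-.041),(.029,.038),(.029,-.038)): print(a,b,proj('wrist',np.array([*c,z])+a*u+b*v,pose)[0].round(1))
# trough mouth predicted
P=pose[0]+np.array([0,0,-.129])
for a,b in ((.019,.0285),(.019,-.0285)): print('mouth',proj('wrist',P+a*u+b*v,pose)[0].round(1))
im=cv2.imread('pics/w6.png')
x=cv2.resize(im[125:225,270:380],None,fx=6,fy=6,interpolation=2)
cv2.imwrite('pics/m7.png',x)
E
```

```text
0.032 0.041 [354.2 148.5]
0.032 -0.041 [290.8 148.5]
0.029 0.038 [351.8 150.8]
0.029 -0.038 [293.1 150.8]
mouth [349.8 167.8]
mouth [295.4 167.8]
```

View pics/m7.png

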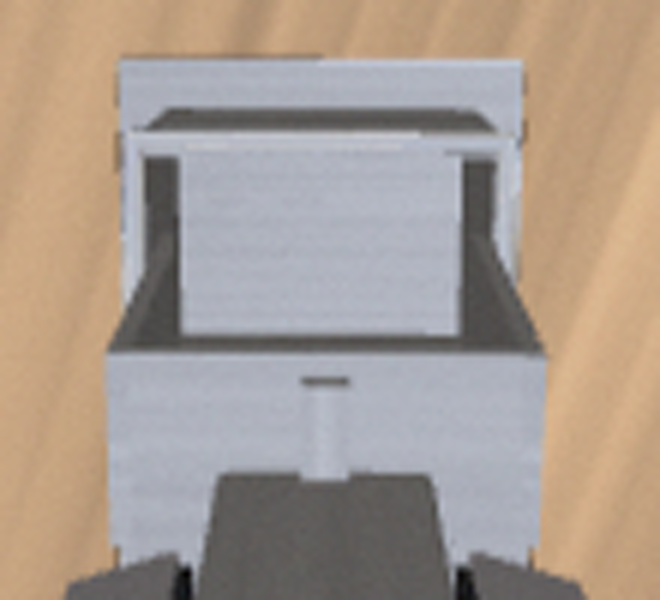

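```bash
python3 -m pendant '[[[0.0004,0.0026,-0.02,0,-1],[0.0004,0.0026,-0.045,0,-1],[0.0004,0.0026,-0.065,0,-1],[0.0004,0.0026,-0.08,0,-1],[0.0004,0.0026,-0.095,0,-1],[0.0004,0.0026,-0.105,0,-1],[0.0004,0.0026,-0.105,0,-1]]]'
```

```text
clock: 15.7
position: [0.5068, 0.1445, 0.1944]
eef_rot: [-3.137, -0.001, 1.9]
contact_force: [-1.1, -0.0, -1.1]
grip_width: 0.29
```

```bash
python3 -m pendant '[[[0,0,-0.015,0,-1],[0,0,-0.03,0,-1],[0,0,-0.042,0,-1],[0,0,-0.05,0,-1],[0,0,-0.056,0,-1],[0,0,-0.056,0,-1]]]'
```

```text
clock: 16.2
position: [0.5076, 0.1456, 0.14]
eef_rot: [-3.14, -0.0, 1.902]
contact_force: [-0.4, -0.2, -2.1]
grip_width: 0.297
```

Inside the pocket, no contact; lower gently to the floor.

```bash
python3 -m pendant '[[[0,0,-0.002,0,-1],[0,0,-0.004,0,-1],[0,0,-0.004,0,-1]]]'
```

```text
clock: 16.45
position: [0.5083, 0.1458, 0.1372]
eef_rot: [3.141, 0.0, 1.902]
contact_force: [0.2, -1.0, -1.1]
grip_width: 0.295
```

```bash
python3 -m pendant '[[[0,0,-0.001,0,-1],[0,0,-0.002,0,-1],[0,0,-0.002,0,-1]]]'
```

```text
clock: 16.7
position: [0.5081, 0.1458, 0.135]
eef_rot: [3.142, 0.0, 1.902]
contact_force: [0.1, 0.5, -1.6]
grip_width: 0.295
```

```bash
python3 -m pendant '[[[0,0,-0.001,0,-1],[0,0,-0.002,0,-1],[0,0,-0.002,0,-1]]]'
```

```text
clock: 16.95
position: [0.5083, 0.1458, 0.1333]
eef_rot: [3.141, 0.0, 1.902]
contact_force: [-0.2, -0.1, 0.3]
grip_width: 0.294
```

```bash
python3 -m pendant '[[[0,0,-0.0007,0,-1],[0,0,-0.0007,0,-1]]]'
```

```text
clock: 17.12
position: [0.5084, 0.1458, 0.1332]
eef_rot: [3.141, 0.0, 1.902]
contact_force: [-1.7, 0.2, 4.9]
grip_width: 0.298
```

```bash
python3 -m pendant '[[[0,0,0,0,-0.5],[0,0,0,0,-0.3],[0,0,0,0,-0.1],[0,0,0,0,0],[0,0,0,0,0],[0,0,0,0,0]]]'
```

```text
clock: 17.62
position: [0.508, 0.1458, 0.1321]
eef_rot: [-3.141, -0.0, 1.902]
contact_force: [0.2, -0.2, -0.8]
grip_width: 0.498
```

```bash
python3 -m pendant '[[[0,0,0.01,0,0],[0,0,0.03,0,0],[0,0,0.06,0,0],[0,0,0.10,0,0],[0,0,0.14,0,0],[0,0,0.16,0,0],[-0.03,0.04,0.16,0,0],[-0.05,0.08,0.16,0,0],[-0.07,0.11,0.16,0,0],[-0.07,0.14,0.16,0,0],[-0.07,0.14,0.16,0,0]]]'
python3 - <<'E'
from h import *
sc=read_camera('scene');tp=read_camera('top')
m=np.zeros((560,800,3),np.uint8)
m[:480,:480]=cv2.resize(sc[80:240,150:310,::-1],(480,480),interpolation=2)
m[:280,490:770]=cv2.resize(sc[160:270,330:440,::-1],(280,280),interpolation=2)
m[280:560,490:770]=cv2.resize(tp[170:255,235:320,::-1],(280,280),interpolation=2)
cv2.imwrite('pics/m8.png',m);print(r.state()['contact_force'])
E
```

```text
clock: 18.53
position: [0.4363, 0.29, 0.2934]
eef_rot: [3.14, -0.002, 1.908]
contact_force: [1.1, 0.1, 0.1]
grip_width: 0.501
[-0.22441994 -0.48210422 -0.74792495]
```

```bash
python3 - <<'E'
from h import *
a=cv2.imread('pics/scene0.png');b=read_camera('scene')[:,:,::-1]
d=(cv2.absdiff(a,b).max(2)>40).astype(np.uint8);d=cv2.morphologyEx(d,cv2.MORPH_OPEN,np.ones((3,3)))
n,_,st,ce=cv2.connectedComponentsWithStats(d)
for s in st[1:]:
    if s[4]>25: print(s.tolist())
print('scoop top/floor expected',proj('scene',[[.508,.146,.191],[.508,.146,.095]]).round())
O=np.array([.4152,-.3592,0]);u=np.array([.0644,.998,0])
print('tongs expected top/bottom',proj('scene',[O+.05*u+[0,0,.288],O+.05*u+[0,0,.084]]).round(), r.state()['clock'])
E
```

```text
[177, 0, 10, 7, 44]
[194, 0, 50, 34, 1178]
[275, 1, 7, 7, 38]
[283, 0, 12, 5, 38]
[371, 0, 17, 55, 518]
[388, 0, 118, 174, 8111]
[260, 5, 14, 8, 79]
[162, 8, 34, 37, 848]
[246, 9, 11, 10, 80]
[350, 10, 5, 9, 35]
[176, 44, 27, 20, 183]
[162, 59, 39, 19, 312]
[204, 58, 16, 43, 382]
[362, 64, 13, 19, 140]
[392, 75, 7, 13, 67]
[357, 83, 6, 15, 67]
[179, 92, 4, 9, 31]
[360, 109, 4, 17, 55]
[240, 113, 7, 5, 30]
[240, 119, 10, 22, 155]
[219, 137, 25, 60, 422]
[243, 143, 4, 9, 31]
[244, 154, 4, 9, 27]
[245, 181, 5, 13, 51]
[379, 205, 5, 11, 37]
[371, 221, 6, 6, 36]
[371, 228, 14, 8, 88]
scoop top/floor expected [[377. 199.]
 [374. 226.]]
tongs expected top/bottom [[242. 114.]
 [249. 170.]] 18.6833
```

```bash
python3 -c "
from workcell import ticket; print(ticket.close_job())"
```

```text
the job is handed in; nothing more can be done
None
```

The job is handed in at about 19 s of the 70 s. The tongs are on the spare hook and the scoop is standing in its holder.

- **Tongs:** I took them off the full hook without touching it. The spare hook turned out to be bent up by about 18 mm at its end: I felt the tip with the eye at about 5 N, within 1 mm of where the pictures put it. I slid the tongs back to about 50 mm from the board and set them down with about 5 N on the wire. A picture after release showed them hanging there.
- **Scoop:** I took it off next. As the grip closed, the arm sagged about 2 mm and pressed the full hook with about 6 N, which I eased straight away. I lowered the scoop into the holder until it met the floor at 5 N, at a tool height of 0.133 m (0.134 m expected), then let go and backed away.
- **Last checks:** The 12-picture limit was reached, so I could not view the final picture. Comparing the first and last scene images by number, the only changes were at the arm, the hooks, the tongs and the scoop in its holder. The changes for the tongs and scoop were where I expected them, and none appeared at the other objects' places. None of the checks disagreed, but nothing else confirms the scoop's final stance.

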